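# Build up a cutter set on its flanged sleeve

## Task

Build up the cutter set on the upright flanged sleeve: slip on the red grooving cutter first, then the brass spacer ring, then the blue rounding cutter, and the black clamp collar last, hubs upwards, each one lowered right down until it lies flat on the one below. Lower the parts on, do not let them drop, and leave the green spacer ring and everything else lying on the table where they are.

Things in the scene. Friction and masses are not known exactly. Their poses are not given: they have to be found in the camera images.
- stand: Fixed: round grey mounting plate (100 mm across, 12 mm thick) that carries an upright steel sleeve with a flange. Flange 60 mm across, its top face 22 mm above the origin; sleeve 30 mm in diameter, straight up to 73 mm above the origin, then tapered to 18 mm in diameter at its top, 81 mm above the origin. Origin: centre of the plate's underside, on the sleeve's axis; z up.
- groove_cutter: Loose red grooving cutter, about 0.28 kg, lying hub up: red disc 92 mm across and 5 mm thick with small steel teeth (the teeth reach 49 mm from the axis), and on it a plain steel hub 54 mm in diameter that reaches to 18 mm above the underside. Bore 34 mm right through. Grip it by the hub. Origin: centre of the underside; z up along the bore.
- brass_spacer: Loose brass (yellow) spacer ring, about 0.1 kg: 54 mm outside diameter, 34 mm bore, 10 mm high. Origin: centre of the underside; z along the bore.
- round_cutter: Loose blue rounding cutter, about 0.24 kg, lying hub up: blue disc 78 mm across and 6 mm thick with four steel knives (they reach 41 mm from the axis), and on it a plain steel hub 54 mm in diameter that reaches to 18 mm above the underside. Bore 34 mm right through. Grip it by the hub. Origin: centre of the underside; z up along the bore.
- clamp_collar: Loose black clamp collar, about 0.14 kg: 50 mm outside diameter, 34 mm bore right through, 18 mm high. Origin: centre of the underside; z along the bore.
- green_spacer: Loose green anodised spacer ring, not wanted for this set: 54 mm outside diameter, 34 mm bore, 20 mm high. Origin: centre of the underside.
- wood_block: Loose pale wooden block, 60 x 30 x 22 mm (x, y, z), a bystander. Origin: centre of the underside.
- slotted_clamp: Loose aluminium clamp with a slot, 75 x 40 x 18 mm (x, y, z), with a low screw head on top, a bystander. Origin: centre of the underside.
- red_carton: Loose small closed red carton with white labels, 75 x 55 x 38 mm (x, y, z), a bystander. Origin: centre of the underside.
- knife_box: Loose small closed yellow plastic box for cutter knives, 60 x 45 x 20 mm (x, y, z), a bystander. Origin: centre of the underside.
There are look-alikes about, which are no part of the job. Of the things shaped like the round_cutter, the blue one is meant. There is more than one size of the groove_cutter; the one meant has the size given above.

How it is judged:
On the way, in this order (a step that is already met when the one before it is completed fails the run):
1. the red grooving cutter is on the sleeve, flat on the sleeve's flange (horizontal distance between groove_cutter and stand below 0.005 m and z of groove_cutter in the frame of stand between 0.019 and 0.025 m and angle between groove_cutter's own z axis and vertical below 0.09 rad), for 0.2 s.
2. the brass spacer ring is on the sleeve, flat on the red grooving cutter (horizontal distance between brass_spacer and stand below 0.005 m and z of brass_spacer in the frame of stand between 0.037 and 0.043 m and angle between brass_spacer's own z axis and vertical below 0.09 rad), for 0.2 s.
3. the blue rounding cutter is on the sleeve, flat on the brass spacer ring (horizontal distance between round_cutter and stand below 0.005 m and z of round_cutter in the frame of stand between 0.047 and 0.053 m and angle between round_cutter's own z axis and vertical below 0.09 rad), for 0.2 s.
4. the black clamp collar is on the sleeve, flat on the blue rounding cutter (horizontal distance between clamp_collar and stand below 0.005 m and z of clamp_collar in the frame of stand between 0.065 and 0.071 m and angle between clamp_collar's own z axis and vertical below 0.09 rad), for 0.2 s.
At the end, for the whole second after the job is handed in: On the sleeve from the flange up: red cutter (underside 22 mm above the stand's origin), brass ring (40), blue cutter (50), black collar (68), each within 3 mm of that height, 5 mm of the sleeve's axis and 0.09 rad of level, released and at rest (all of step 1 and all of step 2 and all of step 3 and all of step 4 and linear speed of each of groove_cutter, brass_spacer, round_cutter, clamp_collar below 0.02 m/s and angular speed of each of groove_cutter, brass_spacer, round_cutter, clamp_collar below 0.2 rad/s); the robot touches nothing.
It fails at once if a part is dropped onto the sleeve (moves at over 0.6 m/s while within 15 mm of the sleeve's axis) ((horizontal distance between groove_cutter and stand below 0.015 m and linear speed of groove_cutter above 0.6 m/s) or (horizontal distance between brass_spacer and stand below 0.015 m and linear speed of brass_spacer above 0.6 m/s) or (horizontal distance between round_cutter and stand below 0.015 m and linear speed of round_cutter above 0.6 m/s) or (horizontal distance between clamp_collar and stand below 0.015 m and linear speed of clamp_collar above 0.6 m/s)).
It fails at once if the green spacer ring or another of the bystanders is moved by more than 25 mm (distance of any of green_spacer, wood_block, slotted_clamp, red_carton, knife_box from where it was at the start of the episode above 0.025 m).
It also fails if it takes over 99 s, if anything falls off the work surface, if the arm or the gripper's body presses on something with over 40 N, if the wrist force passes 120 N, or if a joint passes its speed limit or range.

## Robot

A 7-joint arm with a two-finger parallel gripper is mounted at the origin on the work surface. World frame = base frame: x ahead of the robot, y to its left, z up, the work surface at z = 0. Lengths are in m, angles in rad, forces in N, time in s.
With the tool pointing down it reaches from about 0.35 to 0.9 m from the base axis. Payload 8.1 kg.
Tool frame: the origin (TCP) lies where the fingers leave the gripper's body, on its centre line; the fingertips stand 66 mm ahead of it and the grasp point (between the pads) lies 47 mm ahead of it (arm.tip_reach is the distance from the TCP to the fingertips, in m); z points along the fingers, y is the direction in which the jaws open and shut (so a half turn about z gives the same grasp; the last joint's range is limited). The gripper opens to 92 mm and grips with 3 to 60 N. Pads are 19 mm wide; open, the fingers measure 130 mm over their backs; the gripper's body (75 mm by 190 mm) begins 47 mm behind the grasp point.
Start: joints at [1.085, 0.434, 0.025, 1.573, -0.012, 1.134, -0.075], TCP at [0.233, -0.58, 0.292] pointing down, gripper open.
Joint ranges: [-2.62, 2.62], [-0.44, 2.09], [-1.27, 1.32], [0.08, 2.57], [-1.32, 4.46], [0.12, 2], [-2.74, 2.74]. Speed limits (rad/s): [2.22, 2.22, 3.01, 3.01, 3.14, 3.14, 3.14].

## Interface

Orientations are given as a rotation vector (axis times angle).
In Python, from cell import arm gives the robot as it stands.
- The arm moves only by the tool carry_out, never from a script. Its argument "plan" is a list of rows, each a list of 5 numbers: the shift along the world's x, y, z in cm, then the turn about the world's z in rad, then the finger opening in cm, from 0 to 9.18. In form: [[tx, ty, tz, spin, fingers], ...]. A call has 1 to 20 rows; each row is the pose to reach, as a shift and turn from the pose measured when the call began; what a row does not reach only later rows make up. A row lasts 1/10 s, in which the tool goes at most 50 mm and 8.59 degrees, less where a joint would pass 70% of its speed; a pose out of reach is approached as far as the arm can. A call with a gripper value outside its range is refused whole. The fingers move at their own pace and stop on an object; "squeeze" is the grip in N (left out, the last holds). Time passes only in rows, so rows that repeat a pose let the fingers close. It gives the time, the measured TCP pose, the force and the opening at its end, in the units of the state.
- arm.observe(): the state, without advancing time (a new reading comes with each control period).
- arm.get_image(name): name is "scene" or "top"; returns (picture, depth): 400x640x3 uint8, red, green, blue; 400x640 float32, m along the optical axis (not along the pixel's ray), 0 where there is no reading.
- arm.get_calibration(name): a dict with "intrinsics" (3x3 intrinsics, pixels), "rvec" (rotation vector, rad) and "tvec" (3), from world to camera coordinates, as OpenCV has them. Camera axes: x right, y down, z forward; pixel columns grow to the right and rows downward; lengths in m; the calibration is good to about 2 mm. A picture is of the moment at which its call begins. get_calibration takes no time and is no camera call.
- arm.sign_off(): hands the job in, once; it reports no verdict.
The state is a dict: "clock": time; "joints": joint angles; "dq": joint speeds; "joint_efforts": joint torques, N m; "position": TCP position; "ee_rot": TCP orientation; "force": force on the tool from outside, world axes, zero at the start; "ft_torque": the same for the moment, N m; "width": opening from 0.0 (shut) to 1.0 (fully open).
Only numpy, scipy, OpenCV 4.12 (cv2) and the standard library are available. Lean on these libraries where they do the work, as an engineer would, in place of code of your own. Each camera call takes 0.05 s, during which the arm holds its last target. There are 200 camera calls.

## Working session

There is one attempt and no reset: what is moved stays moved. The work goes in short steps, Python scripts to look and compute and a tool call to move; the robot and the scene stay as the last step left them, time stands still between calls to the robot, and variables do not carry over. Pictures are saved under pics/ and viewed, about 12 in all and at most 16, crops included, and the job is handed in when it is done.

Besides the shell and the picture viewer there is one more tool, called after ">>>" by a JSON object that holds its "api" and its "payload", one argument or row to a line. carry_out: Moves the arm, as the interface text tells. Its arguments: {"type":"object","properties":{"plan":{"type":"array"},"squeeze":{"type":"number"}},"required":["plan"]}

```bash
mkdir -p pics
cat > h.py <<'E'
import numpy as np, cv2
from cell import arm
def cal(n):
    c=arm.get_calibration(n); return np.array(c["intrinsics"],float),cv2.Rodrigues(np.array(c["rvec"],float))[0],np.array(c["tvec"],float).ravel()
def ray(n,u,v,z):
    K,R,t=cal(n); o=-R.T@t; d=R.T@np.linalg.inv(K)@np.array([u,v,1.]); return o+d*(z-o[2])/d[2]
def proj(n,p):
    K,R,t=cal(n); q=K@(R@np.array(p,float)+t); return q[:2]/q[2]
def cloud(n,depth):
    K,R,t=cal(n); v,u=np.mgrid[:depth.shape[0],:depth.shape[1]]
    P=np.stack([u*depth,v*depth,depth],-1)@np.linalg.inv(K).T
    return (P-t)@R
def save(n,im): cv2.imwrite("pics/"+n+".png",im[...,::-1])
E
python3 - <<'E'
from h import *
for n in("top","scene"):
    im,d=arm.get_image(n); save(n+"0",im); np.savez("pics/"+n+"0.npz",im=im,d=d)
    K,R,t=cal(n); print(n,K.tolist(),(-R.T@t).round(3),(R[2]).round(3))
print(arm.observe(), arm.tip_reach)
E
```

```text
top [[470.29046641309424, 0.0, 324.8875602919372], [0.0, 470.29046641309424, 210.3659869547356], [0.0, 0.0, 1.0]] [ 0.359 -0.034  1.114] [ 0.113  0.028 -0.993]
scene [[362.996610149563, 0.0, 326.5784914317226], [0.0, 362.996610149563, 197.6554902982556], [0.0, 0.0, 1.0]] [ 1.09  -0.417  0.552] [-0.688  0.442 -0.575]
{'clock': 0.1, 'joints': array([ 1.08540589,  0.43512749,  0.02496242,  1.57400205, -0.01159417,
        1.13400652, -0.07509185]), 'dq': array([ 3.67013279e-05, -1.75033980e-03,  4.89795829e-04, -2.62585999e-03,
       -2.17181967e-03,  8.50732813e-05,  8.54923997e-04]), 'joint_efforts': array([ 2.47520133e-03, -6.69132400e+01,  9.87754092e-01, -3.15147221e+01,
       -6.04642765e-02,  3.74798756e-02,  1.00765340e-04]), 'position': array([ 0.23326914, -0.57943956,  0.29154087]), 'ee_rot': array([-3.08292242e+00, -5.97291024e-01,  6.12498132e-04]), 'force': array([ 0.19010989,  0.03734029, -0.03151727]), 'ft_torque': array([ 0.01173066, -0.02730852,  0.02058746]), 'width': 0.9969290309677656} 0.0655
```

View pics/top0.png

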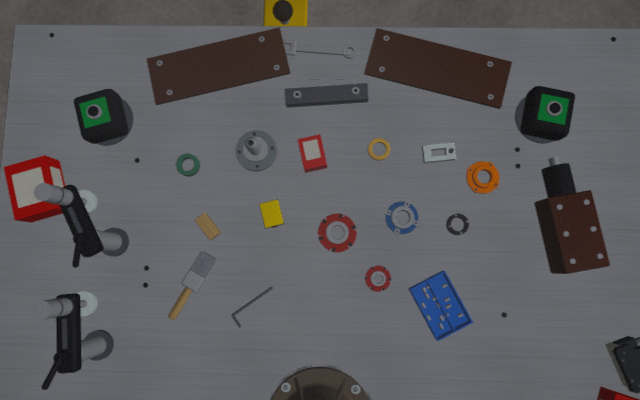

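View pics/scene0.png

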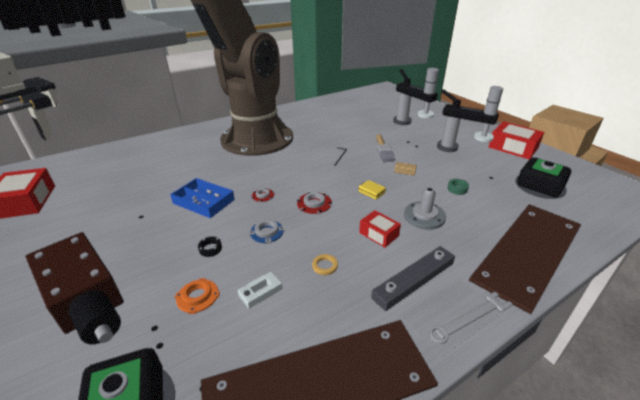

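Top view: red cutters at (337,233), the large one, and (378,278), a smaller one. The blue cutter is at (402,217), with an orange look-alike at (482,177). The brass ring is at (379,149), the black collar at (458,224), the green ring at (188,165) and the stand at (256,150). The bystanders are the carton (312,153), knife box (271,213), block (207,226) and slotted clamp (440,152). I'll measure the sizes and confirm on a crop.

```bash
cat >> h.py <<'E'
def fitc(P):
    A=np.c_[2*P,np.ones(len(P))]; keep=np.ones(len(P),bool)
    for _ in range(4):
        s=np.linalg.lstsq(A[keep],(P[keep]**2).sum(1),rcond=None)[0]; r=np.sqrt(s[2]+s[0]**2+s[1]**2)
        e=np.abs(np.hypot(*(P-s[:2]).T)-r); keep=e<max(2*np.median(e),5e-4)
    return s[:2],r
def ring(n,im,m,uv,z,hull=True):
    # outer contour of the mask blob nearest to uv -> circle on plane z
    m=m.astype(np.uint8)
    cs=cv2.findContours(m,cv2.RETR_EXTERNAL,cv2.CHAIN_APPROX_NONE)[0]
    cs=[c for c in cs if cv2.contourArea(c)>40]
    c=min(cs,key=lambda c:np.linalg.norm(np.array(cv2.minEnclosingCircle(c)[0])-uv))
    if hull: c=cv2.convexHull(c)
    (cx,cy),r=cv2.minEnclosingCircle(c)
    P=np.array([ray(n,*p,z)[:2] for p in c[:,0]])
    return fitc(P),(round(cx),round(cy),round(r,1))
def masks(im):
    h,s,v=cv2.split(cv2.cvtColor(im,cv2.COLOR_RGB2HSV))
    return dict(red=((h<6)|(h>172))&(s>120)&(v>60),orange=(h>6)&(h<17)&(s>150)&(v>120),yellow=(h>17)&(h<30)&(s>90)&(v>100),blue=(h>98)&(h<120)&(s>110),green=(h>60)&(h<90)&(s>90),black=(v<55))
T=dict(big_red=("red",(337,233),.005),small_red=("red",(378,278),.005),brass=("yellow",(379,149),.01),blue=("blue",(402,217),.006),orange=("orange",(482,177),.006),collar=("black",(458,224),.018),green=("green",(188,165),.02))
E
python3 - <<'E'
from h import *
f=np.load("pics/top0.npz"); im,d=f["im"],f["d"]; M=masks(im); W=cloud("top",d)
for k,(c,uv,z) in T.items():
    (ce,r),px=ring("top",im,M[c],uv,z)
    # cross-check: depth points above table in a window
    w=W[px[1]-22:px[1]+23,px[0]-22:px[0]+23].reshape(-1,3); q=w[(np.hypot(*(w[:,:2]-ce).T)<.052)]
    hi=q[q[:,2]>np.percentile(q[:,2],99)-.004]
    fc=fitc(cv2.convexHull(hi[:,:2].astype(np.float32))[:,0].astype(float))
    print(k,"c",ce.round(4),"r",round(r,4),px,"| ztop",np.percentile(q[:,2],[5,50,98]).round(4),"depth top c",fc[0].round(4),round(fc[1],4))
w=W[120:180,226:290].reshape(-1,3)
for lo,hi in((.008,.016),(.018,.026),(.04,.07),(.076,.09)):
    s=w[(w[:,2]>lo)&(w[:,2]<hi)]; fc=fitc(cv2.convexHull(s[:,:2].astype(np.float32))[:,0].astype(float)); print("stand",lo,len(s),np.median(s[:,2]).round(4),fc[0].round(4),round(fc[1],4))
print("table z",np.median(W[300:330,380:395,2]))
a=cv2.resize(im[120:300,160:500],None,fx=2.35,fy=2.35,interpolation=cv2.INTER_CUBIC); save("crop0",a)
s=cv2.resize(np.load("pics/scene0.npz")["im"][160:300,170:490],None,fx=2.5,fy=2.5,interpolation=cv2.INTER_CUBIC); save("crop1",s)
E
```

```text
big_red c [ 0.4334 -0.032 ] r 0.0443 (337, 232, 18.9) | ztop [-0.0031  0.0033  0.0195] depth top c [ 0.4333 -0.0312] 0.0258
small_red c [ 0.3287 -0.1288] r 0.0286 (378, 278, 12.5) | ztop [-0.0041 -0.0002  0.0114] depth top c [ 0.3307 -0.1312] 0.021
brass c [ 0.6357 -0.1288] r 0.0259 (379, 149, 11.0) | ztop [-0.004  -0.0003  0.0114] depth top c [ 0.6347 -0.1275] 0.0256
blue c [ 0.4929 -0.1738] r 0.0163 (396, 206, 7.8) | ztop [-0.0041  0.001   0.0191] depth top c [ 0.4715 -0.1835] 0.0259
orange c [ 0.5714 -0.3752] r 0.0387 (482, 177, 17.1) | ztop [-0.0038  0.0019  0.0193] depth top c [ 0.5708 -0.3737] 0.0261
collar c [ 0.4585 -0.3151] r 0.0205 (460, 223, 9.5) | ztop [-0.0043 -0.0006  0.019 ] depth top c [ 0.4576 -0.3117] 0.0243
green c [0.5889 0.327 ] r 0.0259 (188, 164, 11.1) | ztop [-0.0038  0.0001  0.0213] depth top c [0.5893 0.3301] 0.0257
stand 0.008 746 0.0116 [0.6283 0.1675] 0.0496
stand 0.018 268 0.0212 [0.6281 0.1677] 0.0296
stand 0.04 51 0.0575 [0.6277 0.1675] 0.0149
stand 0.076 86 0.0798 [0.6265 0.1673] 0.0126
table z -0.0011731476494236145
```

View pics/crop0.png

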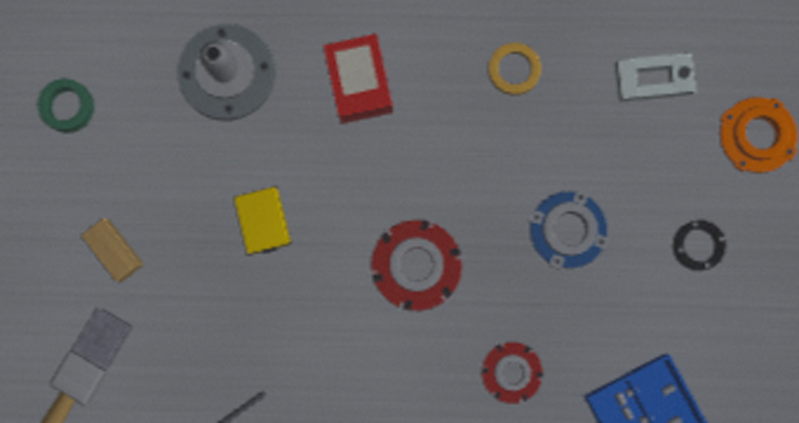

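The crop confirms the choice. The large red at (337,233) has a disc radius of about 45 mm, which fits 92 mm across; the small red at (378,278) is about 29 mm. The blue cutter is (402,217), not the orange (482,177). Moving above the red cutter.

>>> {"api": "carry_out", "payload": {
  "plan": [
    [20,54.8,0,-0.39,9.18],
    [20,54.8,0,-0.39,9.18],
    [20,54.8,0,-0.39,9.18],
    [20,54.8,0,-0.39,9.18],
    [20,54.8,0,-0.39,9.18],
    [20,54.8,0,-0.39,9.18],
    [20,54.8,0,-0.39,9.18],
    [20,54.8,0,-0.39,9.18],
    [20,54.8,0,-0.39,9.18],
    [20,54.8,0,-0.39,9.18],
    [20,54.8,-2,-0.39,9.18],
    [20,54.8,-5,-0.39,9.18],
    [20,54.8,-9,-0.39,9.18],
    [20,54.8,-13,-0.39,9.18],
    [20,54.8,-16,-0.39,9.18],
    [20,54.8,-16,-0.39,9.18],
    [20,54.8,-16,-0.39,9.18]
  ],
  "squeeze": 20
}}

```text
clock: 1.8
position: [0.4331, -0.0314, 0.1318]
ee_rot: [-3.14, 0.011, 0.002]
force: [-0.1, 0.9, -0.2]
width: 1.002
```

>>> {"api": "carry_out", "payload": {
  "plan": [
    [0,0,-3,0,9.18],
    [0,0,-5,0,9.18],
    [0,0,-5.8,0,9.18],
    [0,0,-5.8,0,9.18],
    [0,0,-5.8,0,5],
    [0,0,-5.8,0,5],
    [0,0,-5.8,0,5],
    [0,0,-5.8,0,5],
    [0,0,-5.8,0,5],
    [0,0,-5.8,0,5]
  ],
  "squeeze": 8
}}

```text
clock: 2.8
position: [0.4332, -0.0314, 0.0739]
ee_rot: [-3.14, 0.011, 0.002]
force: [-1.1, -0.5, 3.3]
width: 0.588
```

```bash
python3 -c "
from cell import arm
o=arm.observe();print(o['joints'].round(3),o['force'])"
```

```text
[ 0.119  0.484 -0.216  2.227  0.227  0.451 -1.856] [-1.06650538 -0.51986921  3.34868414]
```

>>> {"api": "carry_out", "payload": {
  "plan": [
    [0,0,0,0,7],
    [0,0,0,0,7],
    [0,0,0,1.57,7],
    [0,0,0,1.57,7],
    [0,0,0,1.57,7],
    [0,0,0,1.57,7],
    [0,0,0,1.57,7],
    [0,0,0,1.57,7],
    [0,0,0,1.57,7],
    [0,0,0,1.57,7],
    [0,0,0,1.57,7],
    [0,0,0,1.57,7],
    [0,0,0,1.57,7],
    [0,0,0,1.57,7],
    [0,0,0,1.57,4.5],
    [0,0,0,1.57,4.5],
    [0,0,0,1.57,4.5],
    [0,0,0,1.57,4.5],
    [0,0,0,1.57,4.5]
  ],
  "squeeze": 30
}}

```text
clock: 4.7
position: [0.4331, -0.0314, 0.074]
ee_rot: [-2.23, -2.212, 0.003]
force: [-1.1, -0.8, -0.4]
width: 0.57
```

>>> {"api": "carry_out", "payload": {
  "plan": [
    [0,0,2,0,4.5],
    [0,0,5,0,4.5],
    [0,0,9,0,4.5],
    [3,3,11,0,4.5],
    [6,6,11,0,4.5],
    [9,9,11,0,4.5],
    [12,12,11,0,4.5],
    [15,15,11,0,4.5],
    [17.5,17.8,11,0,4.5],
    [18.8,19.2,11,0,4.5],
    [19.4,19.9,11,0,4.5],
    [19.5,19.9,11,0,4.5],
    [19.5,19.9,11,0,4.5]
  ]
}}

```text
clock: 6.0
position: [0.6276, 0.1663, 0.1834]
ee_rot: [2.231, 2.212, -0.006]
force: [-0.5, -0.2, -2.9]
width: 0.572
```

Run:
```python
from h import *
i1,d=arm.get_image("top"); i2,d2=arm.get_image("scene")
a=cv2.resize(i1[90:240,170:400],None,fx=2.4,fy=2.4); b=cv2.resize(i2[120:260,350:510],None,fx=2.4,fy=2.4)
c=np.zeros((max(len(a),len(b)),a.shape[1]+b.shape[1],3),np.uint8); c[:len(a),:a.shape[1]]=a; c[:len(b),a.shape[1]:]=b
print(c.shape); save("hold1",c[:600,:]); o=arm.observe(); print(o['joints'].round(2),o['force'],o['width'])
```

```text
(360, 936, 3)
[ 0.1   0.68 -0.71  1.58  0.49  1.06 -0.75] [-0.42830418 -0.86221332 -2.81315061] 0.5733920508793028
```

View pics/hold1.png

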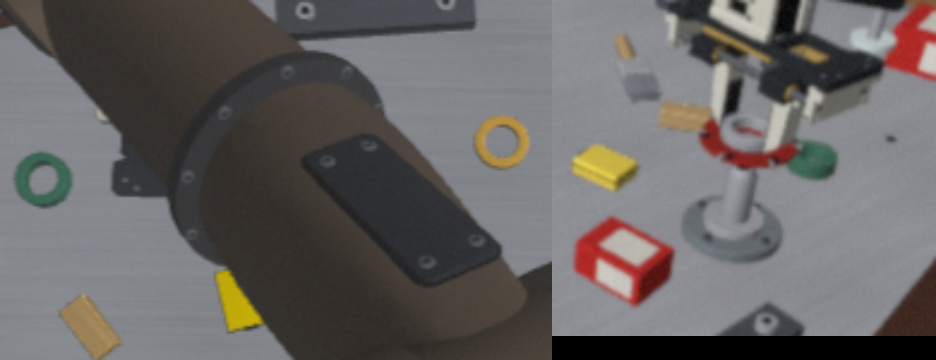

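The right part shows the red cutter held level, its bore over the sleeve top at about (740,160) in the picture. Lowering onto the taper while watching the force.

>>> {"api": "carry_out", "payload": {
  "plan": [
    [0,0.1,-1,0,4.5],
    [0,0.1,-2,0,4.5],
    [0,0.1,-2.6,0,4.5],
    [0,0.1,-3.2,0,4.5],
    [0,0.1,-3.7,0,4.5],
    [0,0.1,-4.2,0,4.5],
    [0,0.1,-4.5,0,4.5],
    [0,0.1,-4.5,0,4.5]
  ]
}}

```text
clock: 6.9
position: [0.6275, 0.1669, 0.1383]
ee_rot: [2.232, 2.211, -0.006]
force: [-0.7, -0.1, -3.2]
width: 0.573
```

>>> {"api": "carry_out", "payload": {
  "plan": [
    [0,0,-1,0,4.5],
    [0,0,-2,0,4.5],
    [0,0,-3,0,4.5],
    [0,0,-3.6,0,4.5],
    [0,0,-3.9,0,4.5],
    [0,0,-4.1,0,4.5],
    [0,0,-4.2,0,4.5],
    [0,0,-4.25,0,4.5]
  ]
}}

```text
clock: 7.7
position: [0.6276, 0.167, 0.0961]
ee_rot: [2.232, 2.211, -0.006]
force: [-0.8, -0.8, 0.1]
width: 0.572
```

>>> {"api": "carry_out", "payload": {
  "plan": [
    [0,0,0,0,7.5],
    [0,0,0,0,7.5],
    [0,0,0,0,7.5],
    [0,0,2,0,7.5],
    [0,0,5,0,7.5],
    [0,0,9,0,7.5],
    [0,-2,12,0,9],
    [0.2,-7,12,0,9],
    [0.4,-12,12,0,9],
    [0.6,-17,12,0,9],
    [0.7,-22,12,0,9],
    [0.7,-26,12,0,9],
    [0.7,-28.5,12,0,9],
    [0.7,-29.5,11,0,9],
    [0.7,-29.5,9,0,9],
    [0.7,-29.5,6,0,9],
    [0.7,-29.5,4,0,9],
    [0.7,-29.5,4,0,9]
  ]
}}

```text
clock: 9.5
position: [0.6328, -0.1264, 0.1328]
ee_rot: [-2.226, -2.21, 0.01]
force: [-0.4, 0.7, -0.3]
width: 0.98
```

Run:
```python
from h import *
n="top";im,d=arm.get_image(n); W=cloud(n,d); i2,d2=arm.get_image("scene")
np.savez("pics/s1.npz",a=im,d=d,b=i2,d2=d2)
w=W[100:200,206:300].reshape(-1,3)
for lo,hi in((.023,.031),(.036,.045),(.076,.09)):
    s=w[(w[:,2]>lo)&(w[:,2]<hi)]
    if len(s)>5:
        fc=fitc(cv2.convexHull(s[:,:2].astype(np.float32))[:,0].astype(float)); print(lo,len(s),np.median(s[:,2]).round(4),fc[0].round(4),round(fc[1],4))
a=cv2.resize(im[110:200,210:310],None,fx=4,fy=4); b=cv2.resize(i2[150:240,360:460],None,fx=4,fy=4); save("p1",np.hstack([a,b]))
```

```text
0.023 739 0.0262 [0.6629 0.1218] 0.098
0.036 207 0.039 [0.6278 0.1244] 0.0646
0.076 82 0.079 [0.6274 0.1677] 0.0117
```

View pics/p1.png

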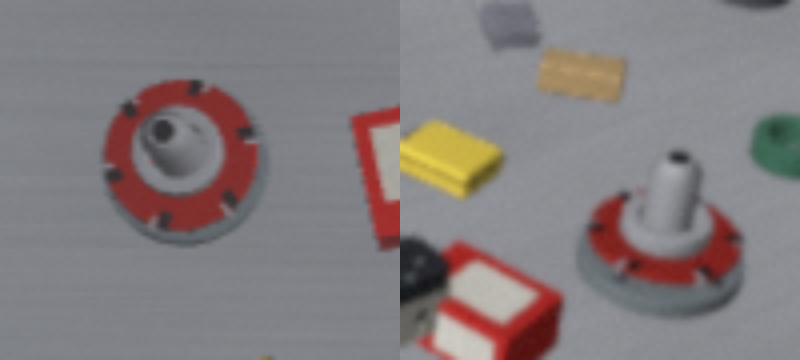

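Seated: the red disc face reads 26 mm and the hub top 39 mm, level on the flange. Next is the brass ring.

>>> {"api": "carry_out", "payload": {
  "plan": [
    [0.2,-0.2,-3,0,9],
    [0.2,-0.2,-5,0,9],
    [0.2,-0.2,-6.2,0,9],
    [0.2,-0.2,-6.3,0,9],
    [0.2,-0.2,-6.3,0,9],
    [0.2,-0.2,-6.3,0,5],
    [0.2,-0.2,-6.3,0,5],
    [0.2,-0.2,-6.3,0,5],
    [0.2,-0.2,-6.3,0,5],
    [0.2,-0.2,-6.3,0,5],
    [0.2,-0.2,-6.3,0,5]
  ],
  "squeeze": 8
}}

```text
clock: 10.7
position: [0.6367, -0.1286, 0.0733]
ee_rot: [-2.23, -2.212, 0.005]
force: [-0.3, 0.1, 2.1]
width: 0.569
```

>>> {"api": "carry_out", "payload": {
  "plan": [
    [0,0,0,0,7],
    [0,0,0,0,7],
    [0,0,0,-1.57,7],
    [0,0,0,-1.57,7],
    [0,0,0,-1.57,7],
    [0,0,0,-1.57,7],
    [0,0,0,-1.57,7],
    [0,0,0,-1.57,7],
    [0,0,0,-1.57,7],
    [0,0,0,-1.57,7],
    [0,0,0,-1.57,7],
    [0,0,0,-1.57,7],
    [0,0,0,-1.57,7],
    [0,0,0,-1.57,7],
    [0,0,0,-1.57,4.5],
    [0,0,0,-1.57,4.5],
    [0,0,0,-1.57,4.5],
    [0,0,0,-1.57,4.5],
    [0,0,0,-1.57,4.5]
  ],
  "squeeze": 25
}}

```text
clock: 12.6
position: [0.6367, -0.1286, 0.0732]
ee_rot: [-3.139, 0.011, 0.003]
force: [0.5, -0.1, 0.0]
width: 0.563
```

Only about 2 mm of overlap on the ring (tips at 7.7 mm). I'll reopen and grip lower.

>>> {"api": "carry_out", "payload": {
  "plan": [
    [0,0,0,0,6.5],
    [0,0,0,0,6.5],
    [0,0,-0.2,0,6.5],
    [0,0,-0.42,0,6.5],
    [0,0,-0.42,0,6.5],
    [0,0,-0.42,0,4.5],
    [0,0,-0.42,0,4.5],
    [0,0,-0.42,0,4.5],
    [0,0,-0.42,0,4.5]
  ],
  "squeeze": 25
}}

```text
clock: 13.5
position: [0.6366, -0.1286, 0.069]
ee_rot: [-3.139, 0.01, 0.003]
force: [0.5, -0.2, -0.2]
width: 0.579
```

>>> {"api": "carry_out", "payload": {
  "plan": [
    [0,0,2,0,4.5],
    [0,0,5,0,4.5],
    [0,0,9,0,4.5],
    [0,2,12,0,4.5],
    [0,6,12,0,4.5],
    [-0.2,10,12,0,4.5],
    [-0.4,14,12,0,4.5],
    [-0.6,18,12,0,4.5],
    [-0.8,22,12,0,4.5],
    [-0.9,26,12,0,4.5],
    [-0.9,28.5,12,0,4.5],
    [-0.9,29.5,12,0,4.5],
    [-0.9,29.55,12,0,4.5],
    [-0.9,29.55,12,0,4.5],
    [-0.9,29.55,12,0,4.5]
  ]
}}

```text
clock: 15.0
position: [0.6281, 0.1643, 0.1889]
ee_rot: [-3.14, 0.015, 0.003]
force: [-0.6, -0.0, -1.3]
width: 0.577
```

>>> {"api": "carry_out", "payload": {
  "plan": [
    [0,0.27,-1,0,4.5],
    [0,0.27,-2,0,4.5],
    [0,0.27,-3,0,4.5],
    [0,0.27,-3.7,0,4.5],
    [0,0.27,-4.3,0,4.5],
    [0,0.27,-4.8,0,4.5],
    [0,0.27,-5.2,0,4.5],
    [0,0.27,-5.5,0,4.5],
    [0,0.27,-5.5,0,4.5]
  ]
}}

```text
clock: 15.9
position: [0.6279, 0.167, 0.1336]
ee_rot: [-3.14, 0.015, 0.004]
force: [-0.2, -0.4, -0.9]
width: 0.577
```

>>> {"api": "carry_out", "payload": {
  "plan": [
    [0,0,-0.8,0,4.5],
    [0,0,-1.5,0,4.5],
    [0,0,-2,0,4.5],
    [0,0,-2.3,0,4.5],
    [0,0,-2.45,0,4.5],
    [0,0,-2.5,0,4.5],
    [0,0,-2.5,0,4.5]
  ]
}}

```text
clock: 16.6
position: [0.628, 0.1671, 0.109]
ee_rot: [-3.14, 0.015, 0.003]
force: [-1.6, -0.4, 2.2]
width: 0.579
```

>>> {"api": "carry_out", "payload": {
  "plan": [
    [0,0,0,0,7.5],
    [0,0,0,0,7.5],
    [0,0,0,0,7.5],
    [0,0,2,0,7.5],
    [0,0,5,0,7.5],
    [0,0,8,0,7.5],
    [-1,-2,10,0,9],
    [-3,-6.5,10,0,9],
    [-5,-11,10,0,9],
    [-7,-15.5,10,0,9],
    [-9,-20,10,0,9],
    [-11,-24.5,10,0,9],
    [-13,-29,10,0,9],
    [-14.8,-33,9,0,9],
    [-15.6,-35,7,0,9],
    [-15.6,-35.05,5,0,9],
    [-15.6,-35.05,3,0,9],
    [-15.6,-35.05,3,0,9],
    [-15.6,-35.05,3,0,9]
  ]
}}

```text
clock: 18.5
position: [0.4721, -0.1833, 0.1392]
ee_rot: [-3.14, 0.014, 0.004]
force: [-0.1, -0.1, -0.1]
width: 0.982
```

Run:
```python
from h import *
n="top";im,d=arm.get_image(n); W=cloud(n,d); i2,d2=arm.get_image("scene")
w=W[100:200,206:290].reshape(-1,3); w=w[np.hypot(w[:,0]-.628,w[:,1]-.167)<.06]
for lo,hi in((.023,.031),(.036,.044),(.045,.055),(.076,.09)):
    s=w[(w[:,2]>lo)&(w[:,2]<hi)]
    if len(s)>5:
        fc=fitc(cv2.convexHull(s[:,:2].astype(np.float32))[:,0].astype(float)); print(lo,len(s),np.median(s[:,2]).round(4),fc[0].round(4),round(fc[1],4))
a=cv2.resize(im[110:200,210:310],None,fx=4,fy=4); b=cv2.resize(i2[150:240,360:460],None,fx=4,fy=4); save("p2",np.hstack([a,b]))
o=arm.observe(); print(o['position'],o['joints'].round(2))
```

```text
0.023 656 0.0264 [0.6283 0.1671] 0.0456
0.036 24 0.04 [0.6282 0.1674] 0.0264
0.045 235 0.0491 [0.6285 0.1671] 0.0265
0.076 83 0.0802 [0.6274 0.168 ] 0.0119
[ 0.47274646 -0.18335597  0.13998669] [ 0.46  0.45 -0.26  2.01  0.17  0.7  -1.48]
```

View pics/p2.png

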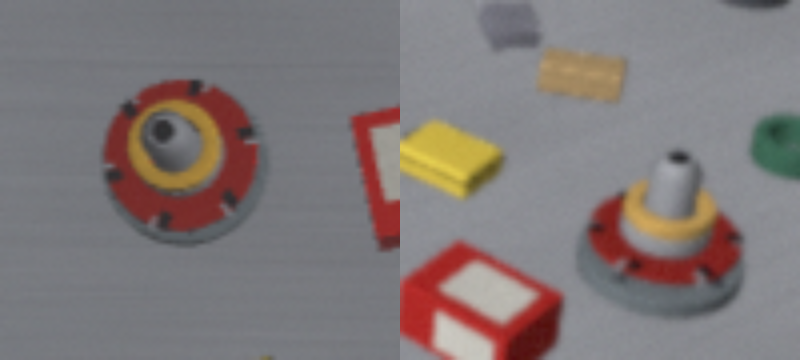

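Brass is flat on the hub (top face 49 mm, centred). Now the blue cutter.

>>> {"api": "carry_out", "payload": {
  "plan": [
    [-0.1,0,-3,0,9],
    [-0.1,0,-5,0,9],
    [-0.1,0,-6.2,0,9],
    [-0.1,0,-6.6,0,9],
    [-0.1,0,-6.6,0,9],
    [-0.1,0,-6.6,0,5],
    [-0.1,0,-6.6,0,5],
    [-0.1,0,-6.6,0,5],
    [-0.1,0,-6.6,0,5],
    [-0.1,0,-6.6,0,5],
    [-0.1,0,-6.6,0,5]
  ],
  "squeeze": 8
}}

```text
clock: 19.7
position: [0.4718, -0.1835, 0.0741]
ee_rot: [-3.141, 0.014, 0.001]
force: [-0.5, 0.4, 2.5]
width: 0.572
```

>>> {"api": "carry_out", "payload": {
  "plan": [
    [0,0,0,0,7],
    [0,0,0,0,7],
    [0,0,0,1.57,7],
    [0,0,0,1.57,7],
    [0,0,0,1.57,7],
    [0,0,0,1.57,7],
    [0,0,0,1.57,7],
    [0,0,0,1.57,7],
    [0,0,0,1.57,7],
    [0,0,0,1.57,7],
    [0,0,0,1.57,7],
    [0,0,0,1.57,7],
    [0,0,0,1.57,7],
    [0,0,0,1.57,7],
    [0,0,0,1.57,4.5],
    [0,0,0,1.57,4.5],
    [0,0,0,1.57,4.5],
    [0,0,0,1.57,4.5],
    [0,0,0,1.57,4.5]
  ],
  "squeeze": 30
}}

```text
clock: 21.6
position: [0.4717, -0.1835, 0.0742]
ee_rot: [-2.233, -2.21, 0.001]
force: [-0.8, 0.1, 0.2]
width: 0.58
```

>>> {"api": "carry_out", "payload": {
  "plan": [
    [0,0,2,0,4.5],
    [0,0,5,0,4.5],
    [0,0,9,0,4.5],
    [1,2,12,0,4.5],
    [3,6.5,12,0,4.5],
    [5,11,12,0,4.5],
    [7,15.5,12,0,4.5],
    [9,20,12,0,4.5],
    [11,24.5,12,0,4.5],
    [13,29,12,0,4.5],
    [14.5,32.5,12,0,4.5],
    [15.4,34.5,12,0,4.5],
    [15.6,35.05,12,0,4.5],
    [15.6,35.05,12,0,4.5],
    [15.6,35.05,12,0,4.5],
    [15.6,35.05,12,0,4.5]
  ]
}}

```text
clock: 23.2
position: [0.6277, 0.165, 0.194]
ee_rot: [2.235, 2.207, -0.003]
force: [0.3, -0.6, -1.4]
width: 0.582
```

>>> {"api": "carry_out", "payload": {
  "plan": [
    [0,0.2,-1,0,4.5],
    [0,0.2,-2,0,4.5],
    [0,0.2,-3,0,4.5],
    [0,0.2,-3.7,0,4.5],
    [0,0.2,-4.3,0,4.5],
    [0,0.2,-4.8,0,4.5],
    [0,0.2,-5.2,0,4.5],
    [0,0.2,-5.5,0,4.5],
    [0,0.2,-5.5,0,4.5]
  ]
}}

```text
clock: 24.1
position: [0.6276, 0.1669, 0.1387]
ee_rot: [2.235, 2.207, -0.004]
force: [0.0, -0.3, -1.9]
width: 0.583
```

Target TCP z is 0.1242, so 14.5 mm to go.

>>> {"api": "carry_out", "payload": {
  "plan": [
    [0,0,-0.5,0,4.5],
    [0,0,-0.9,0,4.5],
    [0,0,-1.2,0,4.5],
    [0,0,-1.35,0,4.5],
    [0,0,-1.45,0,4.5],
    [0,0,-1.5,0,4.5],
    [0,0,-1.5,0,4.5]
  ]
}}

```text
clock: 24.8
position: [0.6276, 0.1669, 0.1242]
ee_rot: [2.235, 2.207, -0.004]
force: [-3.4, -1.6, 3.6]
width: 0.576
```

>>> {"api": "carry_out", "payload": {
  "plan": [
    [0,0,0,0,7.5],
    [0,0,0,0,7.5],
    [0,0,0,0,7.5],
    [0,0,2,0,7.5],
    [0,0,5,0,7.5],
    [0,0,8,0,7.5],
    [-1,-3,9,0,9],
    [-2.6,-7.5,9,0,9],
    [-4.2,-12,9,0,9],
    [-5.8,-16.5,9,0,9],
    [-7.4,-21,9,0,9],
    [-9,-25.5,9,0,9],
    [-10.6,-30,9,0,9],
    [-12.2,-34.5,9,0,9],
    [-13.8,-39,8,0,9],
    [-15.4,-43.5,6,0,9],
    [-16.8,-47.5,4,0,9],
    [-17,-48,2,0,9],
    [-17,-48,2,0,9],
    [-17,-48,2,0,9]
  ]
}}

```text
clock: 26.8
position: [0.4581, -0.312, 0.1446]
ee_rot: [2.234, 2.209, -0.002]
force: [1.5, 1.2, 0.0]
width: 0.978
```

Run:
```python
from h import *
n="top";im,d=arm.get_image(n); W=cloud(n,d); i2,d2=arm.get_image("scene")
w=W[100:200,206:290].reshape(-1,3); w=w[np.hypot(w[:,0]-.628,w[:,1]-.167)<.06]
for lo,hi in((.023,.031),(.045,.052),(.052,.06),(.063,.072),(.076,.09)):
    s=w[(w[:,2]>lo)&(w[:,2]<hi)]
    if len(s)>5:
        fc=fitc(cv2.convexHull(s[:,:2].astype(np.float32))[:,0].astype(float)); print(lo,len(s),np.median(s[:,2]).round(4),fc[0].round(4),round(fc[1],4))
a=cv2.resize(im[110:200,210:310],None,fx=4,fy=4); b=cv2.resize(i2[150:240,360:460],None,fx=4,fy=4); save("p3",np.hstack([a,b]))
o=arm.observe(); print(o['position'],o['joints'].round(2))
```

```text
0.023 282 0.0262 [0.6297 0.1686] 0.0471
0.045 18 0.0511 [0.6283 0.1663] 0.0382
0.052 426 0.0555 [0.6282 0.1669] 0.0383
0.063 276 0.0672 [0.6279 0.1674] 0.0263
0.076 86 0.0794 [0.6274 0.1677] 0.0118
[ 0.45905273 -0.31158457  0.14551301] [ 1.    0.6  -0.71  1.86  0.5   0.86  0.03]
```

View pics/p3.png

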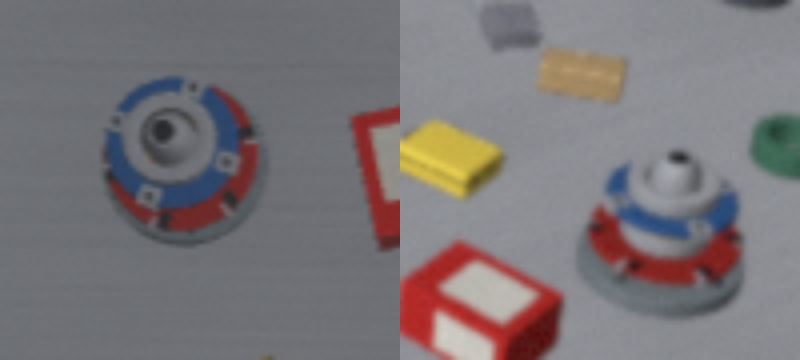

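Blue is flat on brass (disc face 55.5 mm, hub top 67 mm, centred). Last comes the collar.

>>> {"api": "carry_out", "payload": {
  "plan": [
    [-0.1,-0.1,-3,0,9],
    [-0.1,-0.1,-5.5,0,9],
    [-0.1,-0.1,-7,0,9],
    [-0.1,-0.1,-7.4,0,9],
    [-0.1,-0.1,-7.4,0,9],
    [-0.1,-0.1,-7.4,0,4.5],
    [-0.1,-0.1,-7.4,0,4.5],
    [-0.1,-0.1,-7.4,0,4.5],
    [-0.1,-0.1,-7.4,0,4.5],
    [-0.1,-0.1,-7.4,0,4.5],
    [-0.1,-0.1,-7.4,0,4.5]
  ],
  "squeeze": 8
}}

```text
clock: 28.0
position: [0.458, -0.3127, 0.0716]
ee_rot: [2.231, 2.209, -0.002]
force: [-1.2, -0.0, 1.9]
width: 0.534
```

>>> {"api": "carry_out", "payload": {
  "plan": [
    [0,0,0,0,7],
    [0,0,0,0,7],
    [0,0,0,-1.57,7],
    [0,0,0,-1.57,7],
    [0,0,0,-1.57,7],
    [0,0,0,-1.57,7],
    [0,0,0,-1.57,7],
    [0,0,0,-1.57,7],
    [0,0,0,-1.57,7],
    [0,0,0,-1.57,7],
    [0,0,0,-1.57,7],
    [0,0,0,-1.57,7],
    [0,0,0,-1.57,7],
    [0,0,0,-1.57,7],
    [0,0,0,-1.57,4.2],
    [0,0,0,-1.57,4.2],
    [0,0,0,-1.57,4.2],
    [0,0,0,-1.57,4.2],
    [0,0,0,-1.57,4.2]
  ],
  "squeeze": 25
}}

```text
clock: 29.9
position: [0.4579, -0.3127, 0.0715]
ee_rot: [3.141, -0.014, -0.004]
force: [1.2, -0.3, -0.1]
width: 0.539
```

Lifting and carrying: shift +17.0, +47.95 cm. The final TCP z will be 0.0715 + 0.068 = 0.1395.

>>> {"api": "carry_out", "payload": {
  "plan": [
    [0,0,3,0,4.2],
    [0,0,7,0,4.2],
    [0,0,11,0,4.2],
    [1.5,4,12.5,0,4.2],
    [3.1,8.5,12.5,0,4.2],
    [4.7,13,12.5,0,4.2],
    [6.3,17.5,12.5,0,4.2],
    [7.9,22,12.5,0,4.2],
    [9.5,26.5,12.5,0,4.2],
    [11.1,31,12.5,0,4.2],
    [12.7,35.5,12.5,0,4.2],
    [14.3,40,12.5,0,4.2],
    [15.6,44,12.5,0,4.2],
    [16.6,47,12.5,0,4.2],
    [17,47.95,12.5,0,4.2],
    [17,47.95,12.5,0,4.2],
    [17,47.95,12.5,0,4.2],
    [17,47.95,12.5,0,4.2]
  ]
}}

```text
clock: 31.7
position: [0.6278, 0.1643, 0.1964]
ee_rot: [3.139, -0.018, -0.005]
force: [0.4, -0.8, -0.1]
width: 0.539
```

>>> {"api": "carry_out", "payload": {
  "plan": [
    [0,0.25,-1,0,4.2],
    [0,0.25,-2,0,4.2],
    [0,0.25,-3,0,4.2],
    [0,0.25,-3.7,0,4.2],
    [0,0.25,-4.2,0,4.2],
    [0,0.25,-4.6,0,4.2],
    [0,0.25,-4.9,0,4.2],
    [0,0.25,-4.9,0,4.2]
  ]
}}

```text
clock: 32.5
position: [0.6277, 0.1668, 0.1471]
ee_rot: [3.139, -0.018, -0.005]
force: [0.0, 0.5, -1.8]
width: 0.542
```

>>> {"api": "carry_out", "payload": {
  "plan": [
    [0,0,-0.3,0,4.2],
    [0,0,-0.5,0,4.2],
    [0,0,-0.65,0,4.2],
    [0,0,-0.75,0,4.2],
    [0,0,-0.8,0,4.2],
    [0,0,-0.8,0,4.2]
  ]
}}

```text
clock: 33.1
position: [0.6278, 0.1668, 0.1396]
ee_rot: [3.139, -0.018, -0.005]
force: [-1.8, -1.0, 3.0]
width: 0.542
```

Contact at the expected height. Releasing and backing away.

>>> {"api": "carry_out", "payload": {
  "plan": [
    [0,0,0,0,7.5],
    [0,0,0,0,7.5],
    [0,0,0,0,7.5],
    [0,0,2,0,7.5],
    [0,0,5,0,7.5],
    [0,0,8,0,7.5],
    [0,-4,9,0,7.5],
    [-1,-8,9,0,7.5],
    [-2,-12,9,0,7.5],
    [-3,-16,9,0,7.5],
    [-4,-20,9,0,7.5],
    [-5,-25,9,0,7.5],
    [-6,-30,9,0,7.5],
    [-6,-33,9,0,7.5],
    [-6,-33,9,0,7.5],
    [-6,-33,9,0,7.5]
  ]
}}

```text
clock: 34.7
position: [0.5677, -0.1639, 0.2294]
ee_rot: [3.139, -0.021, -0.005]
force: [1.2, 0.4, -0.5]
width: 0.815
```

Run:
```python
from h import *
n="top";im,d=arm.get_image(n); W=cloud(n,d); i2,d2=arm.get_image("scene")
w=W[100:200,206:290].reshape(-1,3); w=w[np.hypot(w[:,0]-.628,w[:,1]-.167)<.06]
for lo,hi in((.023,.031),(.052,.06),(.063,.072),(.076,.095)):
    s=w[(w[:,2]>lo)&(w[:,2]<hi)]
    if len(s)>5:
        fc=fitc(cv2.convexHull(s[:,:2].astype(np.float32))[:,0].astype(float)); print(lo,len(s),np.median(s[:,2]).round(4),fc[0].round(4),round(fc[1],4))
im0=np.load("pics/top0.npz")["im"]
for nm,x in(("before",im0),("now",im)): print(nm,"green",ring(n,x,masks(x)["green"],(188,165),.02)[0], "box",ring(n,x,masks(x)["yellow"],(271,213),.02)[1],"carton",ring(n,x,masks(x)["red"],(312,153),.038)[1])
a=cv2.resize(im[110:200,210:310],None,fx=4,fy=4); b=cv2.resize(i2[150:240,360:460],None,fx=4,fy=4); save("p4",np.hstack([a,b]))
o=arm.observe(); print(o['position'],o['force'])
```

```text
0.023 274 0.0262 [0.629  0.1683] 0.0466
0.052 380 0.0554 [0.6288 0.1671] 0.0389
0.063 84 0.0669 [0.6274 0.1666] 0.0262
0.076 317 0.0837 [0.6281 0.1666] 0.0243
before green (array([0.58887427, 0.32701895]), np.float64(0.02590522533301362)) box (271, 213, 15.0) carton (312, 153, 19.5)
now green (array([0.58967918, 0.32773292]), np.float64(0.025375585847044368)) box (271, 213, 15.0) carton (312, 153, 19.5)
[ 0.5680328  -0.16163771  0.22954234] [-0.45711303  0.68310698  0.53372143]
```

View pics/p4.png

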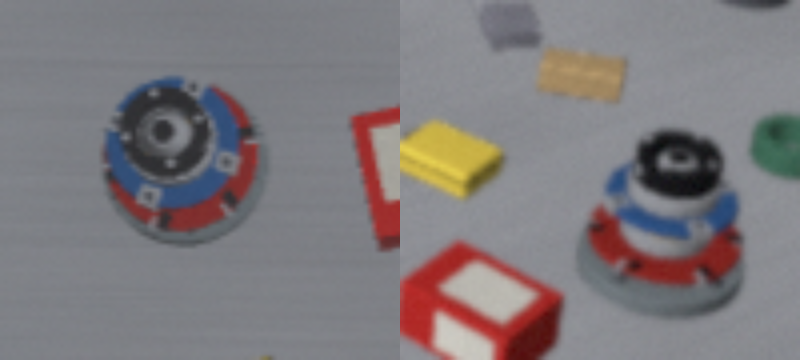

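The picture shows the stack in order with the collar level on top. Collar top about 84–86 mm, centred within about 1 mm; bystanders unmoved.

```bash
python3 -c "
from cell import arm
print(arm.sign_off())"
```

```text
the job is handed in; nothing more can be done
None
```

The cutter set is on the sleeve in the order asked: red grooving cutter, brass ring, blue rounding cutter, black collar, hubs up. I handed it in at about 35 s on the robot's clock; the hand-in gives no verdict. Each part was gripped by its hub or rim, lowered until the force reading showed contact, then released.

- **Heights:** the last depth readings put the visible top faces at red disc 26 mm, blue disc 55.5 mm, blue hub 67 mm and collar about 84 mm. The brass top read 49 mm before the blue cutter covered it. The expected values are 27, 56, 68, 86 and 50 mm. The collar's larger gap is probably because its reading mixes in the 81 mm sleeve top, and most of the rest is the camera's roughly 1 mm low bias.
- **Centring:** the brass ring, blue cutter and collar fitted to within about 1 mm of the sleeve's axis. The red disc's final fit is off by 1–2 mm because it is partly hidden; before that it agreed within 1 mm.
- **Bystanders:** the green ring, knife box and carton show no movement in the images (about 1 mm at most, within measuring error). I did not re-measure the slotted clamp, and I checked the wood block only by eye.
- **Mended on the way:** the first grip on the brass ring was too high, with about 2 mm of overlap, so I regripped it lower before lifting.
- **Slip on my side:** one of the viewed pictures was 936 pixels wide, over the 800 limit.

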